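# Fit the backup cell into its spring holder

### The job

Take the long thick cell from the white rack and fit it into the battery holder: press its flat end back against the coil spring, bring the nub end down past the retaining lip, and let the spring push the nub home under the lip. Leave the cell lying fully down in the holder, held by the spring, and let go of it.

Things in the scene. Friction and masses are not known exactly. Their poses are not given: they have to be found in the camera images.
- long_cell: Grey cell, 28 mm thick, 90 mm long, 0.1-0.2 kg, lying level in a white rack, axis 27 mm over the table. Beside it at 70 mm pitch, in any order: one as thick but 60 mm long, one as long but 18 mm thick. Origin mid-length on its axis; x runs from nub to flat base. Rack rests (26 mm wide, 19 mm high) hold it 23 to 39 mm from its middle, give or take 6 mm; between them is only the 6 mm floor.
- nub (a point): Tip of the long cell's steel nub (11 mm wide, 3 mm long, counted in the 90 mm), on its axis, 45 mm from its middle. All cells in the rack point, within 35 degrees, the way the long cell must lie in the holder.
- holder: Holder, black on a grey base 8 mm thick. Origin on the table under the seated cell's middle, z up, x from lip to spring. Seated: cell axis level, 30 mm up, y = 0, nub on the end wall at x -45 mm. The lip on that wall reaches to x -37, 46.5 to 51.5 mm high. A level cell 14 mm in radius clears the lip top with its axis above 66 mm. Open sides; only base plate from x -27 to 33; V cradles beyond.
- spring (a joint): Travel in m of the steel plate (30 mm wide, 23 to 72 mm high) on the coil spring: 0 free (face at holder x 35 mm), 0.010 with the cell seated, 0.034 at its stop (face x 69 mm); 0.35 N per mm. The nub clears the lip on the way down with the level cell's middle at x 8 to 24 mm (spring 0.018 to 0.034). Spring housing: x 78 to 114 mm, 62 mm high.
Things that resemble listed ones, but are neither listed nor needed, are in the scene too. What is shaped like the long_cell but red is not meant. What is shaped like the holder but red is not meant.

How it is judged:
By the outcome, as a careful person would: the job done as asked, in the order asked, and still so for the second after the job is handed in, with the robot touching nothing.
It also fails if it takes over 38 s, if anything falls off the work surface, if the arm or the gripper's body presses on something with over 40 N, if the wrist force passes 120 N, or if a joint passes its speed limit or range.

### The arm

A 6-joint arm with a two-finger parallel gripper is mounted at the origin on the work surface. World frame = base frame: x ahead of the robot, y to its left, z up, the work surface at z = 0. Lengths are in mm, angles in rad, forces in N, time in s.
With the tool pointing down it reaches from about 375 to 925 mm from the base axis. Payload 5.7 kg.
Tool frame: the origin (TCP) lies midway between the tips of the shut fingers; the grasp point (between the pads) lies 19 mm behind it; z points along the fingers, y is the direction in which the jaws open and shut (so a half turn about z gives the same grasp; the last joint's range is limited). The gripper opens to 85 mm and grips with 20 to 120 N. Pads are 22 mm wide; open, the fingers measure 114 mm over their backs; the gripper's body (76 mm by 85 mm) begins 54 mm behind the grasp point. The pads swing forward as they close: fully open they stand 13 mm farther back than shut.
Start: joints at [1.119, 0.359, 1.51, -0, 1.272, -0.115], TCP at [198.273, 566.261, 231.267] pointing down, gripper open.
Joint ranges: [-2.97, 2.97], [-1.01, 2.36], [0.21, 2.38], [-0.96, 4.11], [0.2, 2.71], [-2.98, 2.98]. Speed limits (rad/s): [2.39, 2.39, 3.14, 3.14, 3.14, 3.14].

### API

Orientations are given as a rotation vector (axis times angle).
In Python, from station import env gives the robot as it stands.
- The arm moves only by the shell command python3 -m creep 'ROWS' [FORCE]. ROWS is JSON, one flat list of numbers, 7 for each row, row after row: the shift along the world's x, y, z normalised to -1 to 1, where 1 is 12 cm, then the turn, a rotation vector about the world's x, y, z normalised to -1 to 1, where 1 is 2 pi rad, then the closure, from 0 (fully open) to 1 (shut). A call has 1 to 10 rows; each row is the pose to reach, as a shift and turn from the pose commanded when the call began, turning the shorter way round; what a row does not reach only later rows make up. A row lasts 1/10 s, in which the tool goes at most 50 mm and 8.59 degrees, less where a joint would pass 70% of its speed; a pose out of reach is approached as far as the arm can. A call with a number of a shift or a turn outside -1 to 1 is refused whole. A call with a gripper value outside its range is refused whole. The fingers move at their own pace and stop on an object; FORCE is the grip in N (left out, the last holds). Time passes only in rows, so rows that repeat a pose let the fingers close. It gives the time, the measured TCP pose, the force and the opening at its end, in the units of the state.
- env.observe(): the state, without advancing time (a new reading comes with each control period).
- env.snapshot(name): name is "scene" or "top" or "wrist"; returns a dict with "image" (420x560x3 uint8, red, green, blue), "fx", "fy", "cx", "cy" (pixels), "dist" ([k1, k2, p1, p2, k3] as OpenCV has them; the pictures are not rectified), "view" (4x4, takes a point from world to camera coordinates); the wrist camera has in their place "hand_eye" (4x4, takes a point from camera to tool coordinates, whose origin is the TCP and whose axes are the flange's). Camera axes: x right, y up, looking along -z (the intrinsics and any distortion apply to the point x, -y, -z); pixel columns grow to the right and rows downward; lengths in mm; the calibration is good to about 2 mm. A picture is of the moment at which its call begins: read the wrist's pose just before it. There is no depth.
- env.finish_job(): hands the job in, once; it reports no verdict.
The state is a dict: "clock": time; "joint_pos": joint angles; "qvel": joint speeds; "effort": joint torques, N m; "position": TCP position; "ee_rot": TCP orientation; "ft_force": force on the tool from outside, world axes, zero at the start; "ft_torque": the same for the moment, N m; "opening": finger opening in mm.
Only numpy, scipy, OpenCV 4.12 (cv2) and the standard library are available. Lean on these libraries where they do the work, as an engineer would, in place of code of your own. Each camera call takes 0.05 s, during which the arm holds its last target.

## Working session

There is one attempt and no reset: what is moved stays moved. The work goes in short steps, Python scripts to look and compute and a shell command to move; the robot and the scene stay as the last step left them, time stands still between calls to the robot, and variables do not carry over. Pictures are saved under pics/ and viewed, and the job is handed in when it is done.

```bash
mkdir -p pics; ls
cat > h.py <<'E'
import numpy as np, cv2, pickle
from station import env
def snap(n,fn):
    st=env.observe(); s=env.snapshot(n); s=dict(s); s['st']=st
    cv2.imwrite('pics/%s.png'%fn,s['image'][:,:,::-1]); pickle.dump(s,open('pics/%s.pkl'%fn,'wb')); return s
def load(fn): return pickle.load(open('pics/%s.pkl'%fn,'rb'))
def c2w(s):
    if 'view' in s and s['view'] is not None: return np.linalg.inv(np.array(s['view']))
    st=s['st']; T=np.eye(4); T[:3,:3]=cv2.Rodrigues(np.array(st['ee_rot'],float))[0]; T[:3,3]=st['position']
    return T@np.array(s['hand_eye'])
def K(s): return np.array([[s['fx'],0,s['cx']],[0,s['fy'],s['cy']],[0,0,1.]])
def ray(s,px):
    p=cv2.undistortPoints(np.array(px,float).reshape(-1,1,2),K(s),np.array(s['dist'],float)).reshape(-1,2)
    d=np.c_[p[:,0],-p[:,1],-np.ones(len(p))]; M=c2w(s); return M[:3,3],d@M[:3,:3].T
def onz(s,px,z):
    o,d=ray(s,px); z=np.broadcast_to(z,(len(d),)); t=(z-o[2])/d[:,2]; return o+d*t[:,None]
def proj(s,P):
    P=np.array(P,float).reshape(-1,3); M=np.linalg.inv(c2w(s)); c=P@M[:3,:3].T+M[:3,3]
    c=c*[1,-1,-1]; return cv2.projectPoints(c,np.zeros(3),np.zeros(3),K(s),np.array(s['dist'],float))[0].reshape(-1,2)
E
python3 - <<'E'
from h import *
for n in ['scene','top','wrist']:
    s=snap(n,n+'0'); print(n,c2w(s)[:3,3].round(), -c2w(s)[:3,2].round(2), s['fx'])
print(env.observe())
E
```

```text
pics
scene [ 827. -449.  883.] [-0.38  0.44 -0.81] 484.50815912030333
top [384.  14. 907.] [ 0.07  0.   -1.  ] 420.7889611954145
wrist [133. 588. 372.] [ 0.26 -0.09 -0.96] 372.7506753542488
{'clock': 0.15, 'joint_pos': array([ 1.11888825e+00,  3.59356647e-01,  1.51119777e+00, -3.21040946e-06,
        1.27249742e+00, -1.15097070e-01]), 'qvel': array([-0.00015389, -0.00119127, -0.00259222,  0.00107685, -0.00022772,
       -0.00012532]), 'effort': array([ 4.62821627e-04, -5.28034508e+01, -2.78929603e+01, -2.67157338e-04,
        8.23413371e-03, -2.76961566e-05]), 'position': array([198.06059275, 565.80475328, 230.63120335]), 'ee_rot': array([-5.26494786e-01, -3.09674941e+00,  2.20165021e-03]), 'ft_force': array([-0.69407796,  0.87306569,  0.57701611]), 'ft_torque': array([0.00673254, 0.03864114, 0.00763423]), 'opening': 85.40966920285626}
```

View pics/scene0.png

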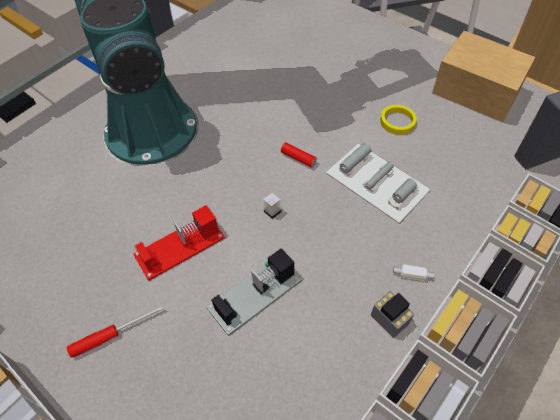

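View pics/top0.png

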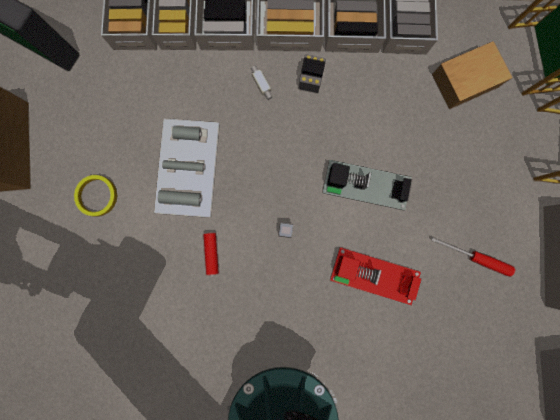

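View pics/wrist0.png

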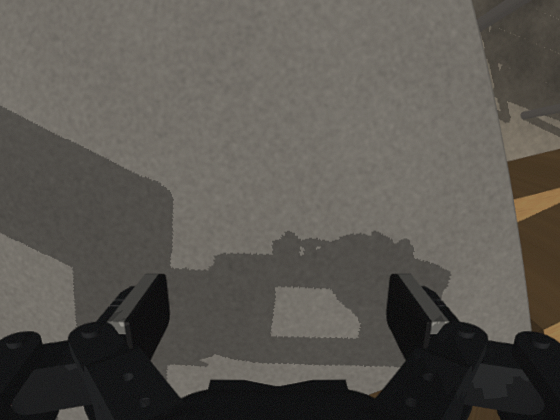

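Run:
```python
from h import *
s=load('top0'); im=cv2.imread('pics/top0.png')
a=cv2.resize(im[110:225,145:230],None,fx=4.5,fy=4.5,interpolation=cv2.INTER_CUBIC)
b=cv2.resize(im[150:220,315:420],None,fx=4.5,fy=4.5,interpolation=cv2.INTER_CUBIC)
cv2.imwrite('pics/za.png',a);cv2.imwrite('pics/zb.png',b)
s2=load('scene0'); im=cv2.imread('pics/scene0.png')
cv2.imwrite('pics/zc.png',cv2.resize(im[135:340,200:440],None,fx=3.3,fy=2.9,interpolation=cv2.INTER_CUBIC))
print(onz(s,[[180,198],[338,175],[402,190],[368,185]],[27,60,50,8]).round(1), onz(s,[[290,390]],0))
```

```text
[[ 469.7  224.3   27. ]
 [ 518.8 -103.9   60. ]
 [ 491.7 -237.9   50. ]
 [ 506.5 -176.2    8. ]] [[ 66.70876401 -14.91400044   0.        ]]
```

View pics/za.png

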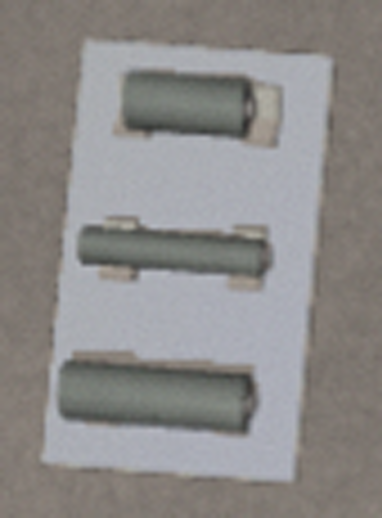

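View pics/zb.png

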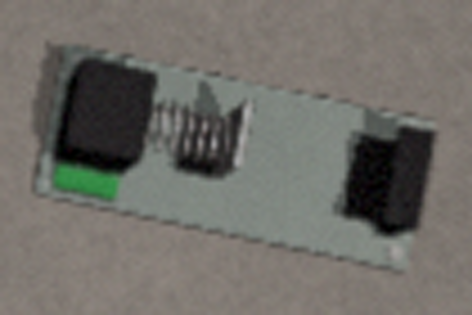

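View pics/zc.png

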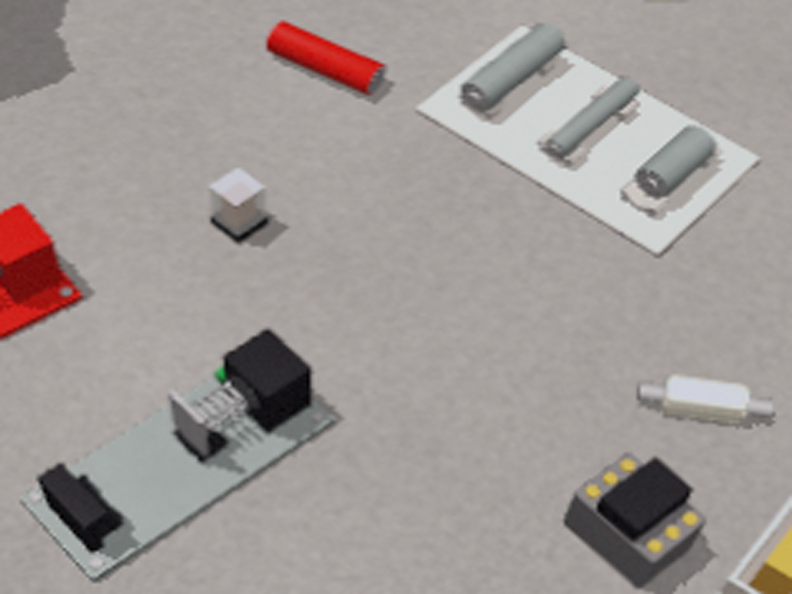

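Run:
```python
from h import *
for nm,(x0,y0,x1,y1) in {'top0':(150,186,215,212),'scene0':(335,135,385,178)}.items():
    s=load(nm); im=s['image'][y0:y1,x0:x1].astype(int)
    b=im[:,:,2]; g=im[:,:,1]; r=im[:,:,0]
    m=((g<150)&(g-b>-8)&(g-r>3)).astype(np.uint8)*255
    n,l,st,ce=cv2.connectedComponentsWithStats(m); k=1+np.argmax(st[1:,4]); print(nm,st[1:].tolist())
    mm=(l==k).astype(np.uint8)*255
    c=max(cv2.findContours(mm,cv2.RETR_EXTERNAL,cv2.CHAIN_APPROX_NONE)[0],key=len)
    rc=cv2.minAreaRect(c); box=cv2.boxPoints(rc)+[x0,y0]; print(rc,box.round(1).tolist())
    print(onz(s,box,27).round(1))
    v=cv2.resize(np.hstack([im[:,:,::-1].astype(np.uint8),cv2.cvtColor(mm,cv2.COLOR_GRAY2BGR)]),None,fx=6,fy=6,interpolation=0)
    cv2.imwrite('pics/m_%s.png'%nm,v)
```

```text
top0 [[8, 5, 42, 14, 322], [35, 7, 1, 1, 1], [39, 18, 2, 2, 2], [50, 18, 1, 1, 1]]
((28.142131805419922, 12.010151863098145), (41.038299560546875, 12.681974411010742), 4.085616588592529) [[157.2, 202.9], [158.1, 190.2], [199.1, 193.1], [198.2, 205.8]]
[[458.6 272.5  27. ]
 [485.5 271.6  27. ]
 [480.6 184.1  27. ]
 [453.8 185.2  27. ]]
scene0 [[25, 8, 4, 5, 6], [6, 12, 30, 25, 130], [20, 14, 3, 3, 3], [13, 21, 2, 2, 2], [41, 33, 7, 6, 9], [43, 37, 7, 6, 19]]
((21.429203033447266, 21.561946868896484), (10.630146026611328, 31.702293395996094), 48.8140754699707) [[341.0, 163.0], [364.9, 142.1], [371.9, 150.1], [348.0, 171.0]]
[[456.3 191.8  27. ]
 [462.5 281.5  27. ]
 [489.7 270.6  27. ]
 [482.7 182.3  27. ]]
```

View pics/m_top0.png

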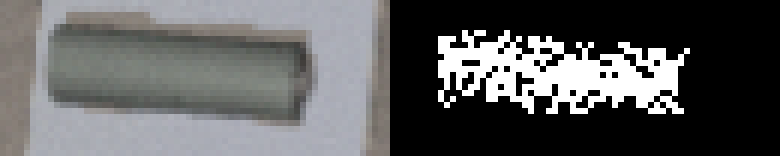

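View pics/m_scene0.png

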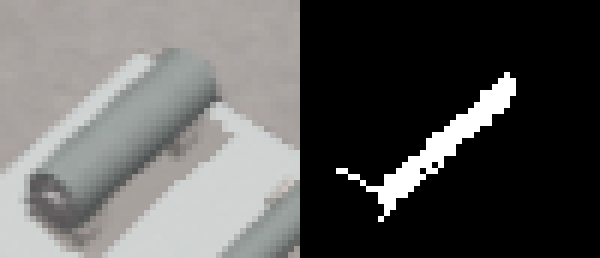

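```bash
python3 -m creep '[0.754,-0.942,0,0,0,-0.0686,0.35, 0.754,-0.942,0,0,0,-0.0686,0.35, 0.754,-0.942,0,0,0,-0.0686,0.35, 0.754,-0.942,0,0,0,-0.0686,0.35]' 90
```

```text
clock: 0.55
position: [291.2, 449.2, 230.9]
ee_rot: [1.187, 2.907, -0.004]
ft_force: [-0.6, -0.1, -0.7]
opening: 55.6
```

```bash
python3 -m creep '[0.754,-0.942,0,0,0,-0.0686,0.35, 0.754,-0.942,0,0,0,-0.0686,0.35, 0.754,-0.942,0,0,0,-0.0686,0.35, 0.754,-0.942,0,0,0,-0.0686,0.35]'; python3 -m creep '[0.754,-0.942,0,0,0,-0.0686,0.35, 0.754,-0.942,0,0,0,-0.0686,0.35, 0.754,-0.942,0,0,0,-0.0686,0.35, 0.754,-0.942,0,0,0,-0.0686,0.35, 0.754,-0.942,0,0,0,-0.0686,0.35]'
python3 - <<'E'
from h import *
snap('wrist','w1'); s=snap('scene','s1'); print(proj(load('w1'),[[469.5,227,27]]))
E
```

```text
clock: 0.95
position: [382.0, 337.1, 231.2]
ee_rot: [1.78, 2.587, -0.001]
ft_force: [-0.3, 0.9, -0.6]
opening: 55.6
clock: 1.45
position: [469.7, 227.5, 231.0]
ee_rot: [-2.285, -2.155, 0.0]
ft_force: [-0.5, 0.4, -0.4]
opening: 55.4
[[277.96922029 185.70730825]]
```

View pics/w1.png

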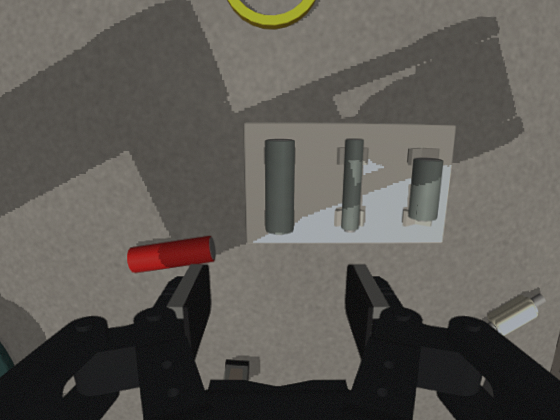

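Run:
```python
from h import *
s=load('w1'); x0,y0,x1,y1=248,125,312,242
im=s['image'][y0:y1,x0:x1]; g=cv2.cvtColor(im,cv2.COLOR_RGB2GRAY).astype(int)
i=im.astype(int)
m=((i[:,:,1]>i[:,:,0]-1)&(g<125)).astype(np.uint8)*255
n,l,st,ce=cv2.connectedComponentsWithStats(m); k=1+np.argmax(st[1:,4]); mm=(l==k).astype(np.uint8)*255; print(st[k])
v=cv2.resize(np.hstack([im[:,:,::-1],cv2.cvtColor(mm,cv2.COLOR_GRAY2BGR)]),None,fx=5,fy=5,interpolation=0); cv2.imwrite('pics/mw1.png',v)
c=max(cv2.findContours(mm,cv2.RETR_EXTERNAL,cv2.CHAIN_APPROX_NONE)[0],key=len)
# mid of silhouette per row
P=[]
for r in range(mm.shape[0]):
    q=np.where(mm[r])[0]
    if len(q)>20: P.append([(q[0]+q[-1])/2+x0,r+y0,q[-1]-q[0]+1])
P=np.array(P); print(P[::8])
W=onz(s,P[:,:2],27); f=np.polyfit(W[:,1],W[:,0],1); print('ang',np.degrees(np.arctan2(1,f[0])),f)
print(W[0],W[-1], 'x at y=227:',np.polyval(f,227), c2w(s)[:3,3])
```

```text
[  17   14   30   96 2694]
[[279.5 141.   30. ]
 [279.5 149.   30. ]
 [279.  157.   29. ]
 [279.  165.   29. ]
 [279.  173.   29. ]
 [279.  181.   29. ]
 [279.5 189.   28. ]
 [279.  197.   29. ]
 [279.  205.   29. ]
 [279.  213.   29. ]
 [279.5 221.   28. ]
 [279.5 229.   28. ]]
ang 86.5409335944737 [6.04455528e-02 4.56992427e+02]
[473.34119643 268.57319795  27.        ] [468.30537182 181.03633495  27.        ] x at y=227: 470.7135673583731 [473.05115752 295.40904566 372.85759404]
```

View pics/mw1.png

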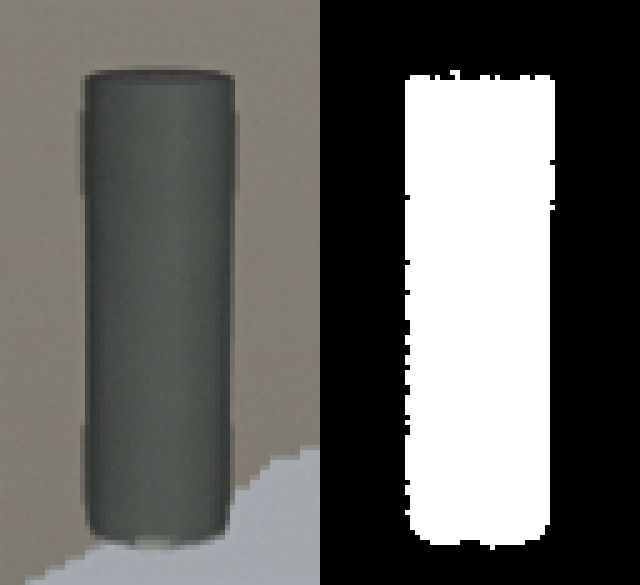

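```bash
python3 -m creep '[0.006,-0.021,-0.925,0,0,0,0.35, 0.006,-0.021,-0.925,0,0,0,0.35, 0.006,-0.021,-0.925,0,0,0,0.35, 0.006,-0.021,-0.925,0,0,0,0.35]'; python3 -m creep '[0,0,-0.4,0,0,0,0.35, 0,0,-0.7,0,0,0,0.35, 0,0,-0.85,0,0,0,0.35, 0,0,-0.925,0,0,0,0.35, 0,0,-0.925,0,0,0,0.35, 0,0,-0.925,0,0,0,0.35]'
python3 - <<'E'
from h import *
snap('scene','s2');snap('top','t2')
im=cv2.imread('pics/s2.png'); cv2.imwrite('pics/s2z.png',cv2.resize(im[60:240,260:460],None,fx=3.3,fy=3.3))
E
```

```text
clock: 1.95
position: [468.0, 225.2, 118.9]
ee_rot: [-2.282, -2.156, 0.007]
ft_force: [0.4, 0.2, -0.1]
opening: 55.4
clock: 2.55
position: [472.0, 225.4, 10.9]
ee_rot: [2.285, 2.155, 0.004]
ft_force: [-0.3, -0.6, 0.5]
opening: 55.5
```

View pics/s2z.png

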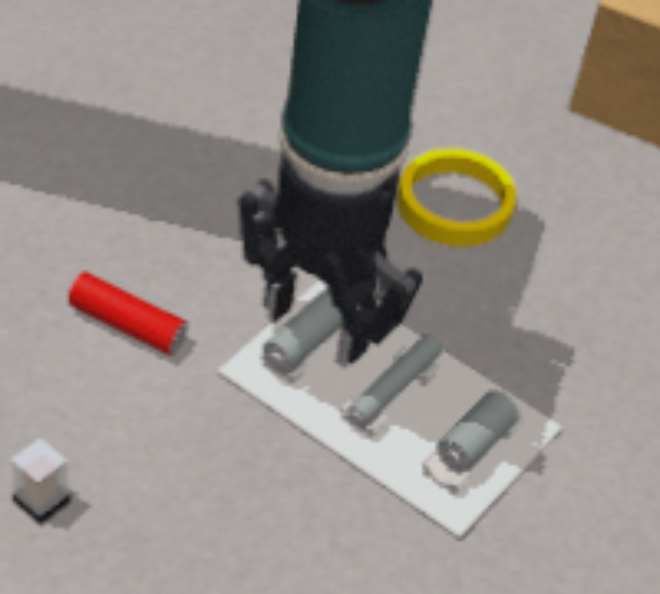

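View pics/t2.png

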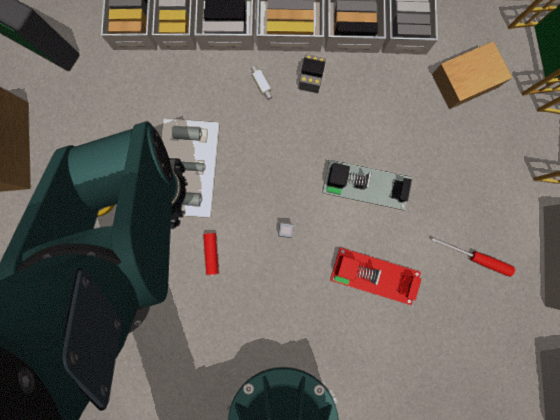

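```bash
python3 -m creep '[0,0,0,0,0,0,1, 0,0,0,0,0,0,1, 0,0,0,0,0,0,1, 0,0,0,0,0,0,1, 0,0,0,0,0,0,1, 0,0,0,0,0,0,1]' 90
```

```text
clock: 3.25
position: [471.1, 224.8, 10.4]
ee_rot: [2.286, 2.154, 0.002]
ft_force: [-1.8, -1.3, 9.0]
opening: 25.8
```

```bash
python3 -m creep '[0,0,0.1,0,0,0,1, 0,0,0.4,0,0,0,1, 0,0,0.8,0,0,0,1, 0,0,1,0,0,0,1, 0,0,1,0,0,0,1]'
python3 - <<'E'
from h import *
snap('scene','s3');snap('wrist','w3');print(env.observe()['ft_force'],env.observe()['opening'])
im=cv2.imread('pics/s3.png'); cv2.imwrite('pics/s3z.png',cv2.resize(im[60:220,280:440],None,fx=3.7,fy=3.7))
E
```

```text
clock: 3.75
position: [473.1, 225.5, 133.5]
ee_rot: [2.284, 2.153, 0.011]
ft_force: [1.1, 1.0, -1.9]
opening: 25.8
[-0.5790826   0.2657742  -2.03083218] 25.786605132317423
```

View pics/s3z.png

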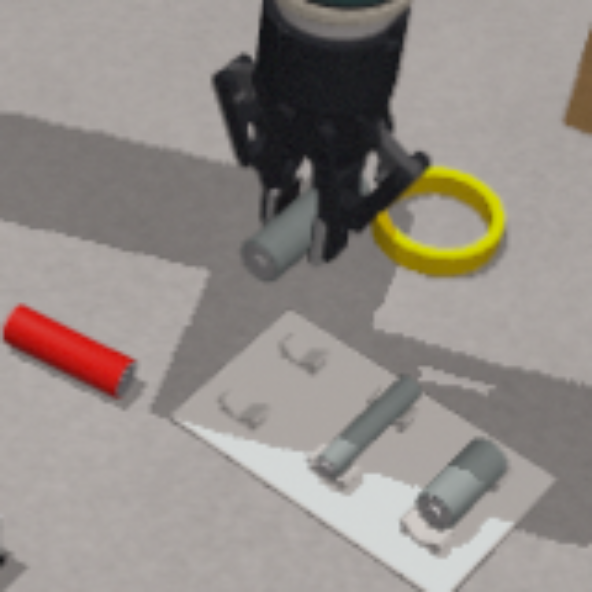

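View pics/w3.png

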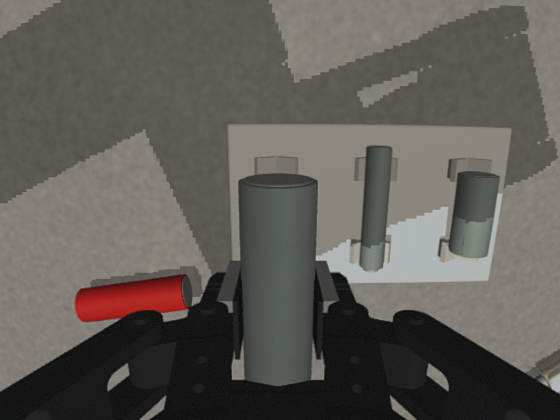

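```bash
python3 - <<'E'
from h import *
s=load('w3'); st=s['st']; p=np.array(st['position']); R=cv2.Rodrigues(np.array(st['ee_rot']))[0]
print(p,R.round(3))
a=np.radians(86.5); u=np.array([np.cos(a),np.sin(a),0]); v=np.array([-u[1],u[0],0])
for t in [-3,0,3]:
  for off in [42,45,48]:
    tr=np.radians(t); uu=u*np.cos(tr)+np.array([0,0,np.sin(tr)]); n=-u*np.sin(tr)+np.array([0,0,np.cos(tr)])
    c=p+[0,0,16.5]+uu*off
    print(t,off,proj(s,[c+14*n,c-14*n,c+14*v,c-14*v]).round(1).tolist())
E
python3 - <<'E'
import cv2
im=cv2.imread('pics/w3.png'); cv2.imwrite('pics/w3z.png',cv2.resize(im[160:220,220:340],None,fx=6,fy=6,interpolation=0))
E
```

```text
[471.65538362 225.00990467 131.38811685] [[ 0.059  0.998  0.004]
 [ 0.998 -0.059  0.001]
 [ 0.002  0.004 -1.   ]]
-3 42 [[280.2, 194.5], [279.3, 182.5], [239.6, 187.9], [319.8, 188.0]]
-3 45 [[280.2, 185.0], [279.3, 174.8], [239.4, 179.3], [320.0, 179.4]]
-3 48 [[280.3, 175.3], [279.3, 166.9], [239.2, 170.7], [320.2, 170.8]]
0 42 [[280.3, 198.2], [279.4, 181.5], [239.0, 189.0], [320.5, 189.1]]
0 45 [[280.3, 188.6], [279.4, 173.7], [238.8, 180.4], [320.8, 180.5]]
0 48 [[280.4, 178.9], [279.4, 165.8], [238.5, 171.7], [321.1, 171.7]]
3 42 [[280.4, 202.4], [279.4, 180.8], [238.4, 190.5], [321.3, 190.6]]
3 45 [[280.4, 192.8], [279.5, 172.9], [238.1, 181.8], [321.6, 181.9]]
3 48 [[280.5, 183.1], [279.5, 165.0], [237.8, 173.0], [322.0, 173.1]]
```

View pics/w3z.png

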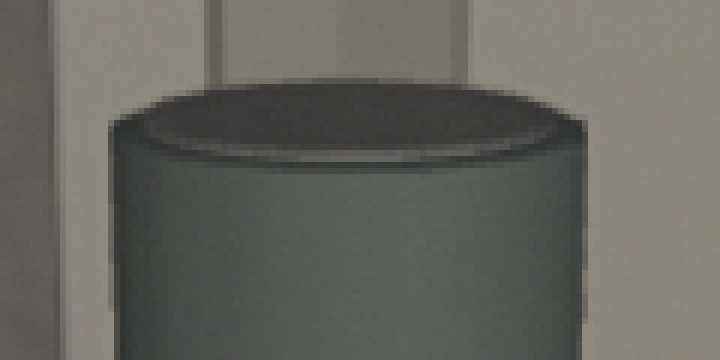

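Run:
```python
from h import *
s=load('top0')
f=lambda L:np.array(L,float)/4.5+[315-.4,150-.4]
C=onz(s,f([[52,45],[435,120],[408,270],[38,193]]),8); print('base',C.round(1), C.mean(0).round(1))
for i in range(4): d=C[(i+1)%4]-C[i]; print(np.linalg.norm(d).round(1), np.degrees(np.arctan2(d[1],d[0])).round(2))
H=onz(s,f([[80,60],[155,72],[140,170],[62,160]]),62); print('housing top',H.round(1))
P=onz(s,f([[250,103],[238,168]]),72); print('plate top',P.round(1), P.mean(0))
L=onz(s,f([[397,127],[437,130],[418,232],[383,228]]),51.5); print('wall top',L.round(1))
s=load('scene0'); f=lambda L:np.array(L,float)/[3.3,2.9]+[200-.4,135-.4]
C=onz(s,f([[22,500],[95,580],[340,418]]),8); print('scene base',C.round(1))
P=onz(s,f([[170,393],[213,434]]),72); print('plate',P.round(1))
H=onz(s,f([[224,350],[268,330],[311,370],[270,403]]),62);print('hous',H.round(1))
```

```text
base [[ 560.3  -85.3    8. ]
 [ 527.4 -270.7    8. ]
 [ 454.6 -257.1    8. ]
 [ 488.5  -79.2    8. ]] [ 507.7 -173.1    8. ]
188.3 -100.06
74.0 169.41
181.2 79.22
72.0 -4.9
housing top [[ 543.   -92.1   62. ]
 [ 538.2 -126.1   62. ]
 [ 493.5 -119.5   62. ]
 [ 497.4  -84.3   62. ]]
plate top [[ 523.2 -167.1   72. ]
 [ 493.9 -161.7   72. ]] [ 508.51976566 -164.3610574    72.        ]
wall top [[ 516.8 -239.3   51.5]
 [ 515.8 -257.9   51.5]
 [ 468.7 -248.7   51.5]
 [ 470.2 -232.6   51.5]]
scene base [[ 459.2 -256.4    8. ]
 [ 530.7 -269.6    8. ]
 [ 565.9  -89.7    8. ]]
plate [[ 498.8 -163.2   72. ]
 [ 537.  -169.9   72. ]]
hous [[ 497.8 -115.4   62. ]
 [ 507.9  -87.1   62. ]
 [ 547.   -94.8   62. ]
 [ 544.1 -128.8   62. ]]
```

```bash
for i in 1; do python3 -m creep '[0.055,-0.94,0,0,0,-0.005,1, 0.055,-0.94,0,0,0,-0.005,1, 0.055,-0.94,0,0,0,-0.005,1]'; done
python3 -m creep '[0.055,-0.94,0,0,0,-0.005,1, 0.055,-0.94,0,0,0,-0.005,1, 0.055,-0.94,0,0,0,-0.005,1]'
python3 -m creep '[0.055,-0.94,0,0,0,-0.005,1, 0.055,-0.94,0,0,0,-0.005,1, 0.055,-0.94,0,0,0,-0.005,1]'
python3 -m creep '[0.055,-0.94,0,0,0,-0.005,1, 0.055,-0.94,0,0,0,-0.005,1, 0.055,-0.94,0,0,0,-0.005,1, 0.055,-0.94,0,0,0,-0.005,1, 0.055,-0.94,0,0,0,-0.005,1]'
python3 - <<'E'
from h import *
snap('wrist','w4');snap('scene','s4');snap('top','t4')
im=cv2.imread('pics/s4.png'); cv2.imwrite('pics/s4z.png',cv2.resize(im[180:340,190:350],None,fx=3.7,fy=3.7))
E
```

```text
clock: 4.15
position: [475.1, 108.3, 127.4]
ee_rot: [-2.32, -2.115, 0.007]
ft_force: [0.4, 0.6, -1.3]
opening: 25.6
clock: 4.45
position: [483.0, -4.4, 128.0]
ee_rot: [-2.355, -2.078, 0.004]
ft_force: [1.2, 1.1, -2.0]
opening: 25.9
clock: 4.75
position: [490.6, -117.2, 128.3]
ee_rot: [2.388, 2.041, -0.001]
ft_force: [0.5, 0.6, -0.8]
opening: 26.0
clock: 5.25
position: [495.9, -224.7, 128.2]
ee_rot: [-2.415, -2.004, 0.0]
ft_force: [-0.5, 0.3, -2.0]
opening: 25.3
```

View pics/w4.png

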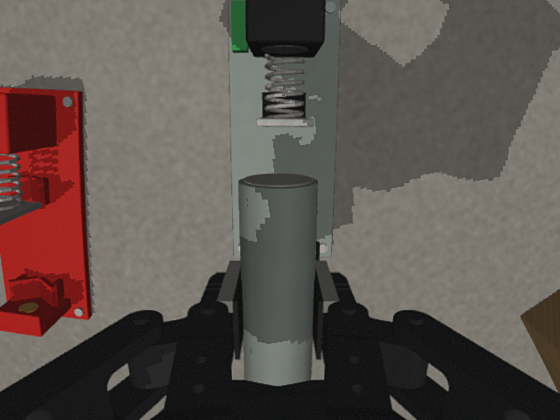

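View pics/s4z.png

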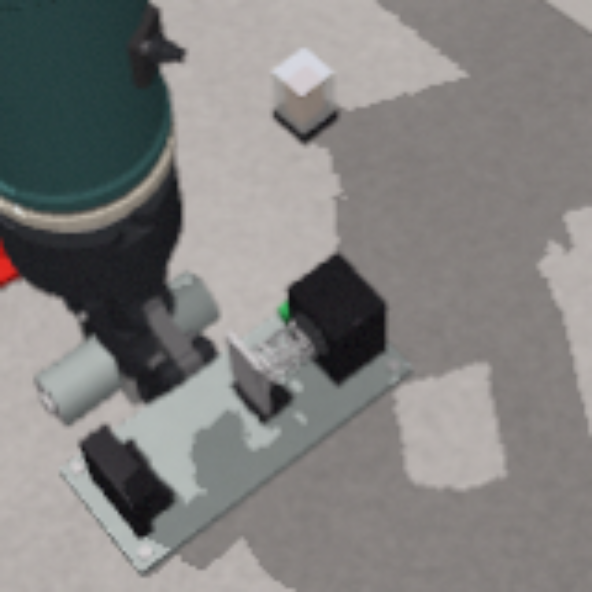

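Run:
```python
import cv2
im=cv2.imread('pics/w4.png'); cv2.imwrite('pics/w4z.png',cv2.resize(im[0:200,220:350],None,fx=4,fy=4,interpolation=0)[:,:])
cv2.imwrite('pics/w4z.png',cv2.resize(im[0:140,220:350],None,fx=4.2,fy=4.2,interpolation=0))
```

```text
(no output)
```

View pics/w4z.png

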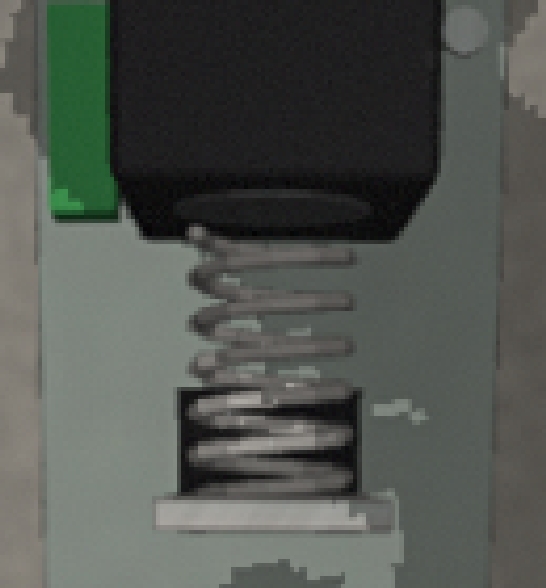

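Run:
```python
from h import *
s=load('w4'); print(s['st']['position'],s['st']['ee_rot'],c2w(s)[:3,3])
f=lambda L:np.array(L,float)/4.2+[220-.4,-.4]
P=onz(s,f([[155,530],[397,530],[155,497],[397,497]]),72);print('plate',P.round(1))
H=onz(s,f([[112,178],[438,178]]),62);print('hous',H.round(1))
B=onz(s,f([[42,320],[498,320],[40,480],[496,480]]),8);print('base',B.round(1))
for a in (79,79.4,80):
  u=np.array([np.cos(np.radians(a)),np.sin(np.radians(a)),0])
  print(a,(P[:2].mean(0)-35*u).round(1),(H.mean(0)-78*u).round(1),(B.mean(0)).round(1))
d=P[1]-P[0];print(np.linalg.norm(d),np.degrees(np.arctan2(d[1],d[0]))+90)
d=H[1]-H[0];print(np.linalg.norm(d),np.degrees(np.arctan2(d[1],d[0]))+90)
d=B[0]-B[2];print(np.degrees(np.arctan2(d[1],d[0])))
R=cv2.Rodrigues(np.array(s['st']['ee_rot']))[0];print(R.round(3),np.degrees(np.arctan2(R[1,1],R[0,1])))
```

```text
[ 495.89820073 -224.66784644  128.1961752 ] [-2.41454331e+00 -2.00427963e+00  4.11896915e-04] [ 508.08280196 -158.06548568  270.14377455]
plate [[ 495.7 -163.    72. ]
 [ 525.2 -168.5   72. ]
 [ 496.5 -159.1   72. ]
 [ 525.9 -164.6   72. ]]
hous [[ 498.3 -119.6   62. ]
 [ 538.3 -127.    62. ]]
base [[ 480.5 -128.7    8. ]
 [ 552.1 -142.     8. ]
 [ 474.9 -153.2    8. ]
 [ 548.  -166.8    8. ]]
79 [ 503.8 -200.1   72. ] [ 503.4 -199.8   62. ] [ 513.8 -147.7    8. ]
79.4 [ 504.  -200.2   72. ] [ 504. -200.   62.] [ 513.8 -147.7    8. ]
80 [ 504.4 -200.2   72. ] [ 504.8 -200.1   62. ] [ 513.8 -147.7    8. ]
29.992283253384215 79.43767011169643
40.709560180961766 79.47534392560378
77.15227396290987
[[ 0.184  0.983 -0.002]
 [ 0.983 -0.184  0.003]
 [ 0.002 -0.003 -1.   ]] -10.60861603857122
```

Run:
```python
from h import *
for fn in ('w4','s4','t4'): st=load(fn)['st']; print(st['clock'],st['position'],st['qvel'].round(3))
print(env.observe()['position'],env.observe()['ft_force'])
```

```text
5.25 [ 495.89820073 -224.66784644  128.1961752 ] [ 0.019 -0.013  0.013 -0.002 -0.001 -0.003]
5.3 [ 495.8852439  -224.29973807  128.37003732] [ 0.012 -0.008  0.001 -0.005 -0.003 -0.004]
5.35 [ 496.0835184  -224.26412705  128.60380223] [ 0.002 -0.006 -0.004 -0.005 -0.003 -0.003]
[ 496.28396077 -224.42215869  128.83026239] [ 0.0154984 -0.1437558 -1.6837513]
```

```bash
python3 -m creep '[0.039,0.055,-0.1,0,0,0,1, 0.039,0.055,-0.4,0,0,0,1, 0.039,0.055,-0.628,0,0,0,1, 0.039,0.055,-0.628,0,0,0,1, 0.039,0.055,-0.628,0,0,0,1, 0.039,0.055,-0.628,0,0,0,1]' 100
python3 - <<'E'
from h import *
snap('wrist','w5');snap('scene','s5')
print(env.observe()['position'],env.observe()['ft_force'],env.observe()['ee_rot'])
im=cv2.imread('pics/s5.png'); a=cv2.resize(im[200:340,190:330],None,fx=4,fy=4)
im=cv2.imread('pics/w5.png'); cv2.imwrite('pics/5.png',np.hstack([a,im[:,150:400].repeat(1,0)[:560]]) if 0 else a);
E
```

```text
clock: 6.0
position: [502.3, -219.9, 54.9]
ee_rot: [2.416, 2.007, 0.001]
ft_force: [0.7, 0.6, -1.2]
opening: 25.3
[ 502.4397643  -220.31150649   55.18532089] [ 0.48370528  0.21486447 -0.4952458 ] [2.41519709e+00 2.00585252e+00 1.19404483e-03]
```

View pics/5.png

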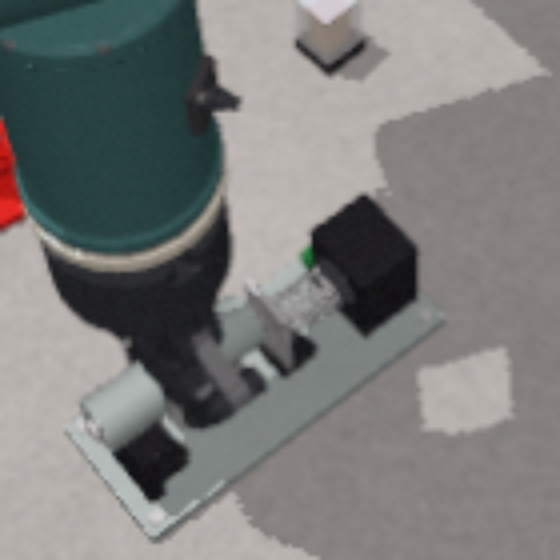

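View pics/w5.png

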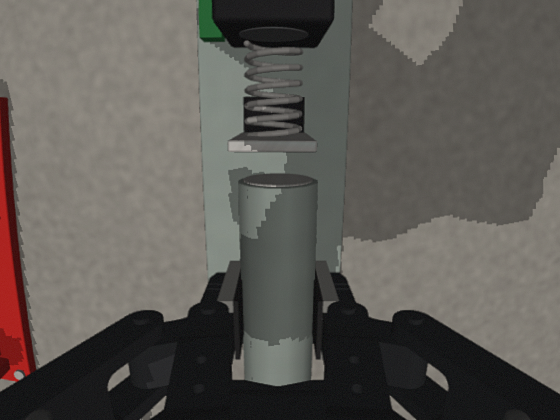

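```bash
python3 -m creep '[-0.01,0.06,0,0,0,0,1, 0.004,0.12,0,0,0,0,1, 0.02,0.18,0,0,0,0,1, 0.031,0.24,0,0,0,0,1, 0.042,0.3,0,0,0,0,1, 0.042,0.3,0,0,0,0,1, 0.042,0.3,0,0,0,0,1]' 110
python3 - <<'E'
from h import *
snap('wrist','w6');snap('scene','s6')
o=env.observe(); p=o['position']; d=p-np.array([504.2,-200.1,0]); a=np.radians(79.4)
print(p,o['ft_force'],o['ft_torque'],o['ee_rot'],'hx',d[0]*np.cos(a)+d[1]*np.sin(a),'lat',d[0]*np.sin(a)-d[1]*np.cos(a))
im=cv2.imread('pics/s6.png'); a=cv2.resize(im[200:340,190:330],None,fx=4,fy=4); cv2.imwrite('pics/6.png',a)
E
```

```text
clock: 6.8
position: [506.4, -184.8, 54.3]
ee_rot: [2.414, 2.008, -0.003]
ft_force: [-4.4, -8.4, 1.6]
opening: 25.2
[ 506.38954954 -184.94980793   54.31545593] [-5.13700496 -7.85388181  1.28164139] [-1.22353346  0.70191813  0.04780735] [ 2.41399375  2.00800636 -0.00307748] hx 15.294429926770118 lat -0.63471264941942
```

View pics/6.png

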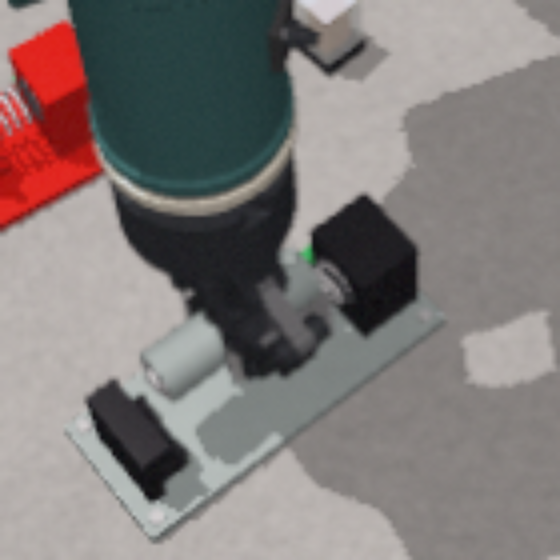

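View pics/w6.png

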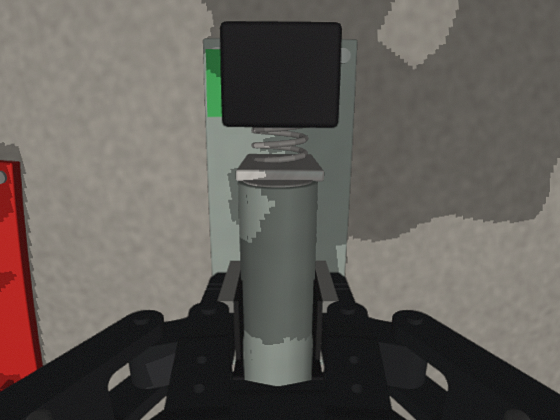

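```bash
python3 -m creep '[0,0,-0.05,0,0,0,1, 0,0,-0.1,0,0,0,1, 0,0,-0.15,0,0,0,1, 0,0,-0.2,0,0,0,1, 0,0,-0.25,0,0,0,1, 0,0,-0.29,0,0,0,1, 0,0,-0.29,0,0,0,1, 0,0,-0.29,0,0,0,1]' 110
python3 - <<'E'
from h import *
snap('wrist','w7');snap('scene','s7')
o=env.observe(); p=o['position']; d=p-np.array([504.2,-200.1,0]); a=np.radians(79.4)
print(p,o['ft_force'],o['ft_torque'],o['ee_rot'],'hx',d[0]*np.cos(a)+d[1]*np.sin(a),'lat',d[0]*np.sin(a)-d[1]*np.cos(a))
im=cv2.imread('pics/s7.png'); a=cv2.resize(im[200:340,190:330],None,fx=4,fy=4); cv2.imwrite('pics/7.png',a)
E
```

```text
clock: 7.7
position: [507.9, -185.6, 19.6]
ee_rot: [2.413, 2.005, -0.0]
ft_force: [-1.4, -8.6, -0.9]
opening: 25.3
[ 507.9342706  -185.58460196   19.58424674] [-1.06036967 -8.42398835 -1.53530241] [-1.31310012  0.21935887 -0.09143577] [ 2.41316260e+00  2.00549575e+00 -3.92240837e-04] hx 14.954621958930451 lat 1.000419506987844
```

View pics/7.png

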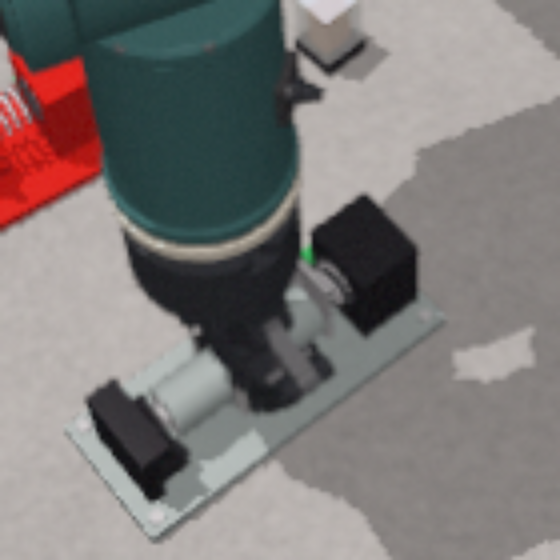

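View pics/w7.png

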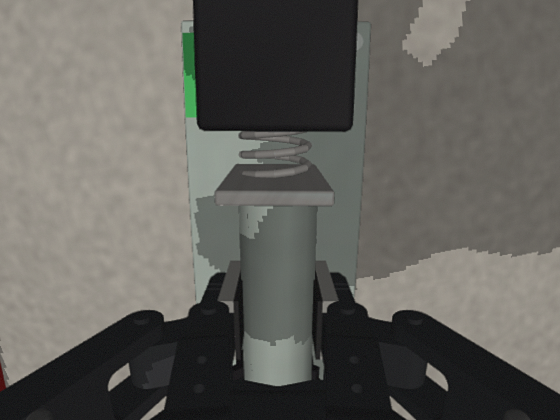

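```bash
python3 -m creep '[-0.007,0.001,-0.02,0,0,0,1, -0.007,0.001,-0.035,0,0,0,1, -0.007,0.001,-0.045,0,0,0,1, -0.007,0.001,-0.045,0,0,0,1, -0.007,0.001,-0.045,0,0,0,1]' 110
python3 - <<'E'
from h import *
snap('scene','s8')
o=env.observe(); p=o['position']; d=p-np.array([504.2,-200.1,0]); a=np.radians(79.4)
print(p,o['ft_force'],o['ft_torque'],o['ee_rot'],'hx',d[0]*np.cos(a)+d[1]*np.sin(a),'lat',d[0]*np.sin(a)-d[1]*np.cos(a))
im=cv2.imread('pics/s8.png'); a=cv2.resize(im[220:340,200:320],None,fx=5,fy=5,interpolation=cv2.INTER_CUBIC); cv2.imwrite('pics/8.png',a)
E
```

```text
clock: 8.3
position: [507.4, -185.6, 14.6]
ee_rot: [2.413, 2.005, 0.0]
ft_force: [-2.6, -8.4, 1.2]
opening: 25.1
[ 507.35952765 -185.55601088   14.58116635] [-1.26403232 -7.50015323  1.98906821] [-1.26120129  0.26512074 -0.02087374] [2.41271517e+00 2.00519268e+00 1.26552868e-04] hx 14.877000400621064 lat 0.4302249716270721
```

View pics/8.png

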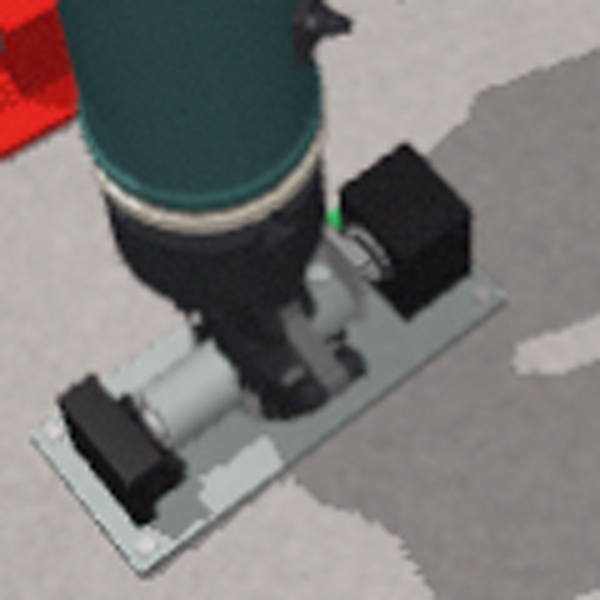

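```bash
python3 -m creep '[0,0,-0.01,0,0,0,1, 0,0,-0.01,0,0,0,1, 0,0,-0.01,0,0,0,1]' 110
python3 -m creep '[-0.004,-0.02,0,0,0,0,1, -0.008,-0.04,0,0,0,0,1, -0.012,-0.06,0,0,0,0,1, -0.015,-0.08,0,0,0,0,1, -0.018,-0.098,0,0,0,0,1, -0.018,-0.098,0,0,0,0,1, -0.018,-0.098,0,0,0,0,1]'
python3 - <<'E'
from h import *
snap('scene','s9');snap('wrist','w9')
o=env.observe(); p=o['position']; d=p-np.array([504.2,-200.1,0]); a=np.radians(79.4)
print(p,o['ft_force'],o['ft_torque'],o['ee_rot'],'hx',d[0]*np.cos(a)+d[1]*np.sin(a),'lat',d[0]*np.sin(a)-d[1]*np.cos(a))
im=cv2.imread('pics/s9.png'); a=cv2.resize(im[220:340,200:320],None,fx=5,fy=5,interpolation=cv2.INTER_CUBIC); cv2.imwrite('pics/9.png',a)
E
```

```text
clock: 8.65
position: [507.4, -185.5, 13.5]
ee_rot: [2.413, 2.005, 0.0]
ft_force: [-2.3, -9.3, 3.6]
opening: 25.0
clock: 9.35
position: [504.8, -195.8, 13.4]
ee_rot: [2.416, 2.005, 0.002]
ft_force: [-0.0, -2.0, 7.5]
opening: 25.2
[ 504.7626825  -195.80787906   13.3830921 ] [-0.30652951 -2.15323747  7.90344536] [-0.305773    0.03253219 -0.21055406] [2.41591997e+00 2.00513663e+00 1.86179027e-03] hx 4.322383601420032 lat -0.23646092503870164
```

View pics/9.png

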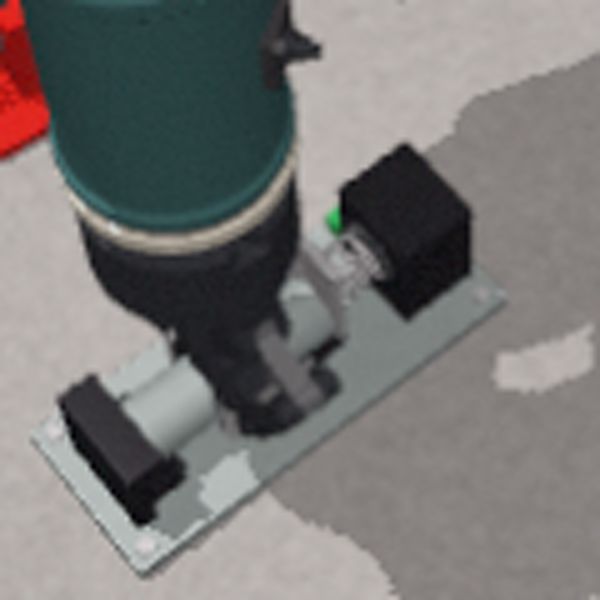

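View pics/w9.png

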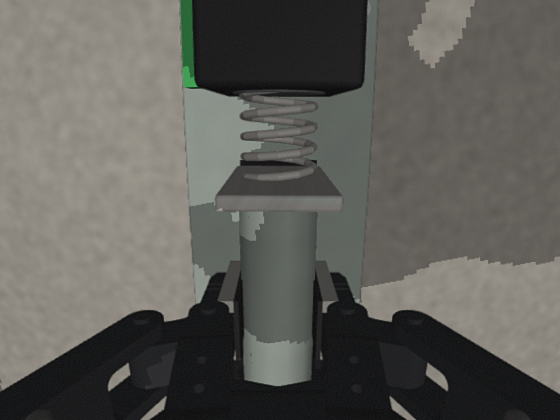

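```bash
python3 -m creep '[0,0,0,0,0,0,0.45, 0,0,0,0,0,0,0.35, 0,0,0,0,0,0,0.35, 0,0,0,0,0,0,0.35, 0,0,0,0,0,0,0.35]'
python3 - <<'E'
from h import *
snap('scene','s10');snap('wrist','w10')
o=env.observe(); print(o['position'],o['ft_force'],o['opening'])
im=cv2.imread('pics/s10.png'); a=cv2.resize(im[220:340,200:320],None,fx=5,fy=5,interpolation=cv2.INTER_CUBIC); cv2.imwrite('pics/10.png',a)
E
```

```text
clock: 9.95
position: [503.4, -195.3, 12.3]
ee_rot: [-2.416, -2.007, 0.0]
ft_force: [-0.2, -0.3, -0.3]
opening: 55.2
[ 503.44682291 -195.49259243   12.39927842] [-0.97402763  0.85652806  0.00784182] 55.767578298846715
```

View pics/10.png

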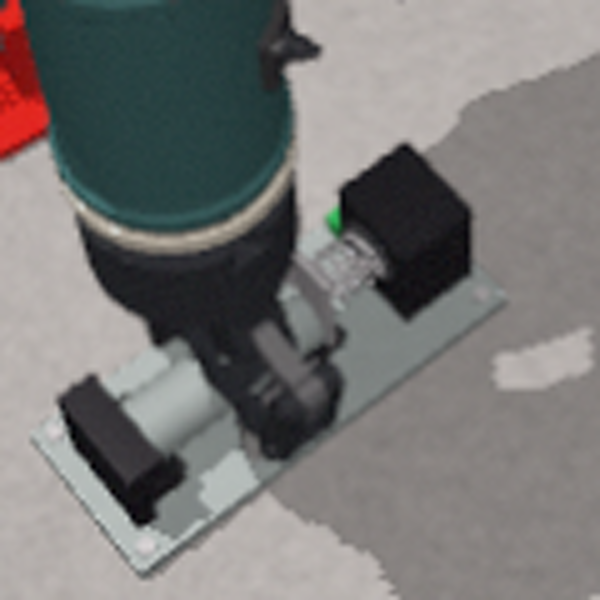

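View pics/w10.png

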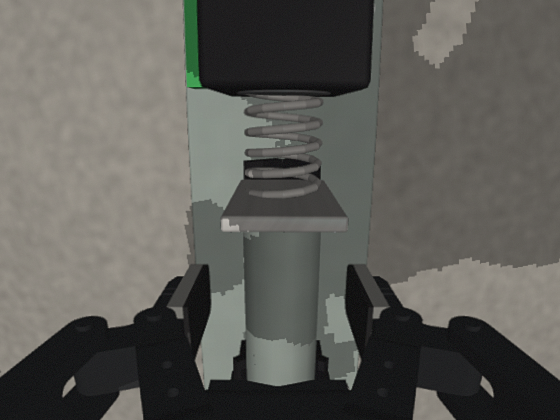

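```bash
python3 -m creep '[0,0,0.1,0,0,0,0.35, 0,0,0.4,0,0,0,0.35, 0,0,0.8,0,0,0,0.35, 0,0,1,0,0,0,0.35, 0,0,1,0,0,0,0.35]'
python3 -m creep '[-0.19,-0.98,0.3,0,0,0,0.35, -0.19,-0.98,0.6,0,0,0,0.35, -0.19,-0.98,0.8,0,0,0,0.35, -0.19,-0.98,0.8,0,0,0,0.35, -0.19,-0.98,0.8,0,0,0,0.35]'
python3 - <<'E'
from h import *
snap('scene','s11');snap('wrist','w11');snap('top','t11')
im=cv2.imread('pics/s11.png'); a=cv2.resize(im[220:340,200:320],None,fx=5,fy=5,interpolation=cv2.INTER_CUBIC); cv2.imwrite('pics/11.png',a)
E
```

```text
clock: 10.55
position: [506.4, -197.1, 137.3]
ee_rot: [2.411, 2.002, 0.005]
ft_force: [0.3, -0.0, -0.0]
opening: 55.5
clock: 11.05
position: [481.2, -314.8, 229.9]
ee_rot: [2.416, 2.003, 0.001]
ft_force: [-0.2, 1.0, -0.8]
opening: 55.4
```

View pics/11.png

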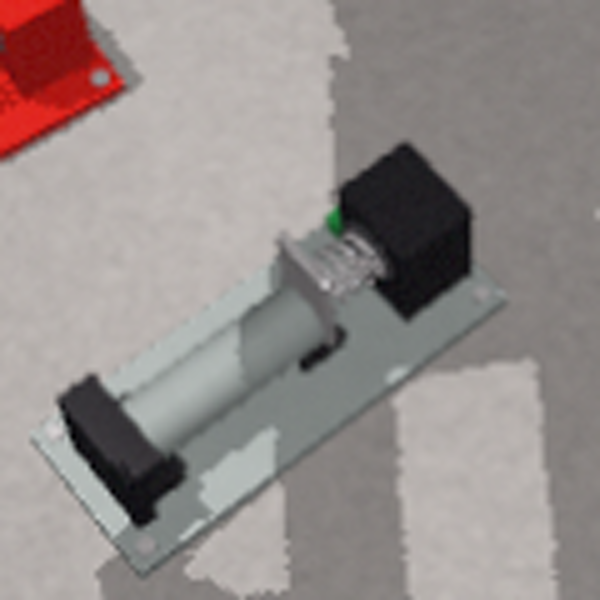

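View pics/w11.png

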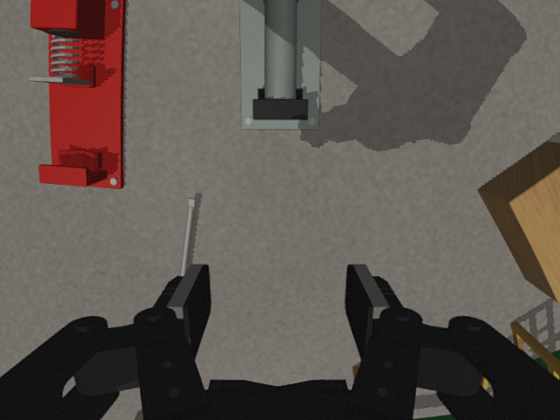

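Run:
```python
from h import *
a=np.radians(79.4); u=np.array([np.cos(a),np.sin(a)]); o=np.array([504.2,-200.1])
def hx(P): d=P[:,:2]-o; return (d@u).round(1), (d@[u[1],-u[0]]).round(1)
s=load('scene0'); f=lambda L:np.array(L,float)/[3.3,2.9]+[200-.4,135-.4]
print('before',hx(onz(s,f([[170,393],[213,434]]),72)))
im=cv2.imread('pics/s11.png'); cv2.imwrite('pics/11z.png',cv2.resize(im[255:300,240:300],None,fx=13,fy=13,interpolation=cv2.INTER_CUBIC))
im=cv2.imread('pics/t11.png'); cv2.imwrite('pics/t11z.png',cv2.resize(im[150:220,315:420],None,fx=7,fy=7,interpolation=cv2.INTER_CUBIC))
```

```text
before (array([35.3, 35.7]), array([-12.1,  26.7]))
```

View pics/11z.png

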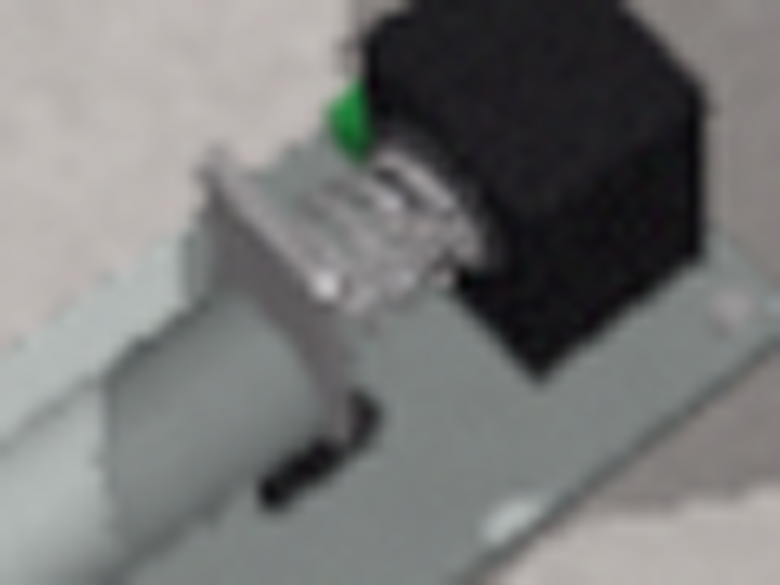

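View pics/t11z.png

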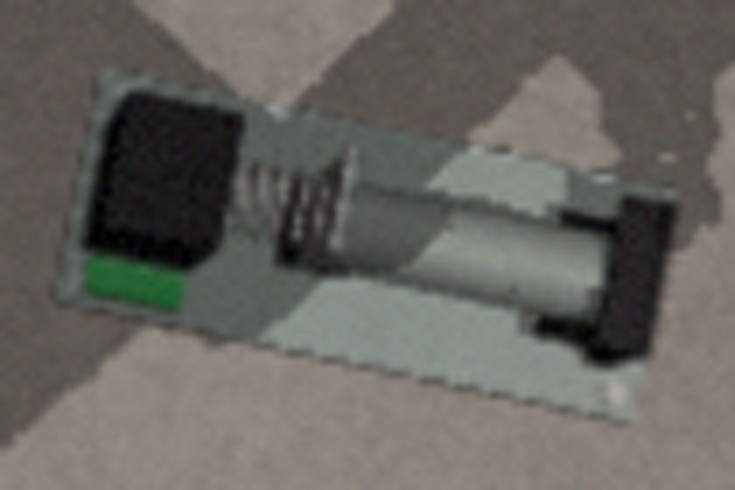

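Run:
```python
from h import *
a=np.radians(79.4); u=np.array([np.cos(a),np.sin(a)]); o=np.array([504.2,-200.1])
def hx(P): d=P[:,:2]-o; return (d@u).round(1), (d@[u[1],-u[0]]).round(1)
s=load('s11'); print(hx(onz(s,np.array([[210,160],[335,295]])/13.+[240-.4,255-.4],72)))
s=load('t11'); f=lambda L:np.array(L,float)/7+[315-.4,150-.4]
print(hx(onz(s,f([[357,152],[345,250]]),72)))
s=load('top0'); f=lambda L:np.array(L,float)/4.5+[315-.4,150-.4]; print('before',hx(onz(s,f([[250,103],[238,168]]),72)))
# predicted plate & seated-cell outline at top view
s=load('t11'); W=lambda x,y,z:[o[0]+x*u[0]+y*u[1],o[1]+x*u[1]-y*u[0],z]
print(((proj(s,[W(45,15,72),W(45,-15,72),W(-37,14,30),W(-37,-14,30),W(40,14,30),W(40,-14,30)])+.4-[315,150])*7).round())
```

```text
(array([46.2, 46.4]), array([-11.8,  16.9]))
(array([45.4, 43.6]), array([ 13.1, -15.5]))
before (array([36. , 35.9]), array([ 12.6, -17.2]))
[[360. 146.]
 [340. 247.]
 [596. 227.]
 [580. 317.]
 [347. 175.]
 [330. 266.]]
```

Run:
```python
from h import *
env.finish_job(); print(env.observe()['clock'])
```

```text
the job is handed in; nothing more can be done
the job is handed in; nothing more can be done
```

The long thick cell is seated in the grey-and-black holder, its nub end under the lip and held by the spring. I handed the job in at about 11.2 s with the gripper open and clear.

I gripped the cell mid-length and pushed its flat end against the spring plate, about 26 mm of travel. I then lowered it level past the lip, eased it back to about 4 mm short of the end wall, and let go so the spring pushed it home.

**Spring travel:** in the last pictures the plate face is at holder x of about 45 mm in the top view and about 46 mm in the scene view. Before the job it measured about 35–36 mm. That is about 10 mm of travel, as expected for a seated cell.

**Cell position:** the cell lies level along the holder axis, with its front end under the lip. The nub itself is hidden by the wall, so I judged its contact from the plate position.

**Disagreements:**
- The gripper read about 25–26 mm on the 28 mm cell.
- The two camera views differ by 1–2 mm on the plate position, which is about their calibration accuracy.

The highest force in the readings I took was about 10 N, and nothing else was moved.

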